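# Release the tube mixer's hold-down bar and hold it raised

### The job

The tube mixer has finished: pull the latch tab of its hold-down bar out sideways against the spring while the bar is still down, lift that end of the bar off its ball, and swing the bar up to about 30 degrees so a colleague can take the tube rack out. The bar falls shut by itself, so finish while still holding it up there, steady; do not let go or put it down, and leave the other things on the table where they are.

Things in the scene. Friction and masses are not known exactly. Their poses are not given: they have to be found in the camera images.
- mixer: bench tube mixer, fixed: white housing 260 (x) x 300 (y) x 58 mm, aluminium platform on it with its top 74 mm above the table, carrying a rack of tubes (tops at 140 mm) under the hold-down bar. Origin: centre of the underside, on the table; z up; -x its front (control strip, robot side); +y along the bar from hinge end to ball end
- bar_hinge (a point): centre of the bar's hinge pin, in a steel clevis (48 mm wide) at the -y end of the platform, 151 mm above the table; does not move. The pin's axis is the mixer's x axis; the point's axes are the mixer's
- ball (a point): centre of the fixed steel ball (24 mm diameter, on a 12 mm neck) at the +y end of the platform, 235 mm from bar_hinge along the mixer's +y, 151 mm above the table. While the bar is down it is hidden in the coupler at the bar's free end: a steel shell 44 x 44 x 36 mm, top 171 mm above the table
- latch_tab (a point): grasp point on the latch's pull tab: upright dark steel plate, 12 mm thick (mixer x), 44 wide (along the bar), 50 tall; point mid-thickness, mid-width, 16 mm below its top. At the start 80 mm in front (mixer -x) of the ball, 169 mm above the table. Behind it at 32 mm the spring barrel (top 17 mm below the point), at 52 mm the coupler; rod 22 mm below the point; front free. Turns with the bar
- latch (a joint): latch slide, m: 0 = in, fork round the ball's neck, bar locked; grows as the tab is pulled along the mixer's -x (square to the bar, level), stop at 0.018. From 0.013 the fork clears the ball. A spring (3.4 N at 0, 8.4 N fully out) pulls it back. Keep it out while the bar's end rises the first 30 mm; later it may spring back
- hold_bar (a joint): hinge of the hold-down bar (aluminium, 30 mm wide, 12 thick; 0.35 kg with latch, varies by 30 percent; free hinge, falls shut), rad: 0 = down on the tubes, grows as the ball end swings up about the mixer's +x axis through bar_hinge; 0.52 is 30 degrees, stop at 1.2
- cassette_a: bystander: flat white test cassette 70 x 20 x 5 mm lying on the mixer platform in front of the rack, near the hinge end; origin under its centre, x lengthwise
- cassette_b: bystander: same cassette, on the table in front of the mixer
- cassette_c: bystander: same cassette, on the table in front of the mixer
- buffer_bottle: bystander: small white bottle, 32 mm diameter, 75 mm tall, standing in front of the mixer; origin under its centre
- timer: bystander: white digital timer 60 x 64 x 18 mm lying in front of the mixer; origin under its centre
- phone: bystander: black phone 150 x 72 x 9 mm lying beside the mixer's ball end; origin under its centre, x lengthwise
- carton_rack: bystander: white card rack 55 x 100 x 42 mm with seven capped tubes, 80 mm tall in all, beside the mixer's hinge end; origin under its centre
- kit_box: bystander: closed white carton 75 x 140 x 62 mm at the left of the table; origin under its centre

How it is judged:
On the way, in this order (a step that is already met when the one before it is completed fails the run):
1. the latch is pulled out (at least 10 mm) while the bar is still down (value of joint latch above 0.01 m and value of joint hold_bar below 0.04 rad), for 0.1 s.
2. the bar's end is off the ball and the bar swung up, carried by the fingers (value of joint hold_bar between 0.4 and 0.7 rad and contact force between the fingers and hold_bar above 0.5 N), for 0.2 s.
At the end, for the whole second after the job is handed in: the hold-down bar stands between 0.40 and 0.70 rad (23 to 40 degrees), steady (under 0.1 rad/s), held up by the gripper's fingers (contact force on the bar or its latch over 0.5 N); no bystander has moved more than 30 mm (all of step 2 and velocity of joint hold_bar between -0.1 and 0.1 rad/s and distance of each of cassette_a, cassette_b, cassette_c, buffer_bottle, timer, phone, carton_rack, kit_box from where it was at the start of the episode below 0.03 m); the arm keeps its last pose, push and grip.
It fails at once if a bystander is moved by more than 30 mm (distance of any of cassette_a, cassette_b, cassette_c, buffer_bottle, timer, phone, carton_rack, kit_box from where it was at the start of the episode above 0.03 m).
It also fails if it takes over 35 s, if anything falls off the work surface, if the arm or the gripper's body presses on something with over 40 N, if the wrist force passes 120 N, or if a joint passes its speed limit or range.

### The arm

A 7-joint arm with a two-finger parallel gripper is mounted at the origin on the work surface. World frame = base frame: x ahead of the robot, y to its left, z up, the work surface at z = 0. Lengths are in m, angles in rad, forces in N, time in s.
With the tool pointing down it reaches from about 0.425 to 0.875 m from the base axis. Payload 4.7 kg.
Tool frame: the origin (TCP) lies at the very end of the fingers, on their centre line; the grasp point (between the pads) lies 19 mm behind it (grip_point_offset is the distance from the TCP to the grasp point, in m); x points along the fingers, z is the direction in which the jaws open and shut, and the axes are right-handed (so a half turn about x gives the same grasp; the last joint's range is limited). The gripper opens to 87 mm and grips with 3 to 60 N. Pads are 19 mm wide; open, the fingers measure 117 mm over their backs; the gripper's body (75 mm by 190 mm) begins 51 mm behind the grasp point.
Start: joints at [-1.234, 0.321, -0.07, 1.45, 0.023, 1.371, -0.057], TCP at [0.206, 0.616, 0.223] pointing down, gripper open.
Joint ranges: [-2.86, 2.86], [-0.3, 2.09], [-1.38, 1.24], [0.06, 2.45], [-1.56, 4.7], [0.09, 2.05], [-2.69, 2.69]. Speed limits (rad/s): [2.57, 2.57, 3.14, 3.14, 3.14, 3.14, 3.14].

### API

Orientations are given as a rotation vector (axis times angle).
In Python, from bench import get_state, get_image, calibration, close_job, grip_point_offset gives the robot as it stands.
- The arm moves only by the tool play_rows, never from a script. Its argument "targets" is a list of rows, each an object with "claw": the closure, from 0 (fully open) to 1 (shut); "linear": the shift along the tool's x, y, z as a fraction of full scale, a list of three; "rotation": the turn, a rotation vector about the tool's x, y, z as a fraction of full scale, a list of three. In form: [{"claw": claw, "linear": [x, y, z], "rotation": [wx, wy, wz]}, ...]. A call has 1 to 10 rows; each row shifts and turns the pose as measured when the row begins, along the tool's axes as they then stand; what a row does not reach is not made up. Full scale, the value 1, is 2.5 cm for a shift and 90 degrees for a turn. A row lasts 1/12 s, in which the tool goes at most 41.7 mm and 7.16 degrees, less where a joint would pass 70% of its speed; a pose out of reach is approached as far as the arm can. A call with a number of a shift or a turn outside -1 to 1 is refused whole. A call with a gripper value outside its range is refused whole. The fingers move at their own pace and stop on an object; "newtons" is the grip in N (left out, the last holds). Time passes only in rows, so rows that do not move let the fingers close. It gives the time, the measured TCP pose, the force and the opening at its end, in the units of the state.
- get_state(): the state, without advancing time (a new reading comes with each control period).
- get_image(name): name is "scene" or "top"; returns the picture (420x560x3 uint8, blue, green, red); there is no depth.
- calibration(name): a dict with "fx", "fy", "cx", "cy" (pixels), "rvec" (rotation vector, rad) and "tvec" (3), from world to camera coordinates, as OpenCV has them. Camera axes: x right, y down, z forward; pixel columns grow to the right and rows downward; lengths in m; the calibration is good to about 2 mm. A picture is of the moment at which its call begins. calibration takes no time and is no camera call.
- close_job(): hands the job in, once; it reports no verdict.
The state is a dict: "time": time; "joint_positions": joint angles; "qd": joint speeds; "joint_torque": joint torques, N m; "position": TCP position; "tool_rot": TCP orientation; "ft_force": force on the tool from outside, world axes, zero at the start; "torque": the same for the moment, N m; "grip_width": opening from 0.0 (shut) to 1.0 (fully open).
Only numpy, scipy, OpenCV 4.12 (cv2) and the standard library are available. Lean on these libraries where they do the work, as an engineer would, in place of code of your own. Each camera call takes 0.05 s, during which the arm holds its last target. There are 200 camera calls.

## Working session

There is one attempt and no reset: what is moved stays moved. The work goes in short steps, Python scripts to look and compute and a tool call to move; the robot and the scene stay as the last step left them, time stands still between calls to the robot, and variables do not carry over. Pictures are saved under pics/ and viewed, about 8 in all and at most 12, crops included, and the job is handed in when it is done.

Besides the shell and the picture viewer there is one more tool, called after "Emit:" as name([rows], argument=value, ...), one row to a line, values as JSON. play_rows: Moves the arm, as the interface text tells. Shift numbers are shares of 2.5 cm and turn numbers shares of 90 degrees, none past 1 either way. Its arguments: {"type":"object","properties":{"targets":{"type":"array"},"newtons":{"type":"number"}},"required":["targets"]}

```bash
mkdir -p pics; ls; python3 - <<'E'
from bench import *
import cv2
print(get_state(), grip_point_offset)
for n in("scene","top"):
    cv2.imwrite(f"pics/{n}0.png",get_image(n)); print(calibration(n))
E
```

```text
pics
{'time': 0.0, 'joint_positions': array([-1.23388705,  0.32178834, -0.0700803 ,  1.45169192,  0.02259158,
        1.37077148, -0.05686384]), 'qd': array([-0.00053352, -0.00027757,  0.00084585,  0.00133906, -0.00118283,
       -0.00066934, -0.00072786]), 'joint_torque': array([ 6.22322859e-04, -4.91285205e+01, -4.03271439e-01, -3.12521839e+01,
       -6.38020132e-02,  4.38769755e-02,  1.85271902e-04]), 'position': array([0.20607253, 0.61588641, 0.22147548]), 'tool_rot': array([-0.969415  ,  1.34627685,  0.96748084]), 'ft_force': array([0.35266148, 0.27159339, 0.05590323]), 'torque': array([-0.02130938,  0.03488856, -0.01917643]), 'grip_width': 0.9981629063565403} 0.0187
{'fx': 520.4495356164065, 'fy': 520.4495356164065, 'cx': 287.1763552761787, 'cy': 209.86097939781183, 'rvec': array([ 0.82591268,  2.42430836, -1.24886898]), 'tvec': array([ 0.39811022, -0.10439701,  1.69484626])}
{'fx': 436.1952524146559, 'fy': 436.1952524146559, 'cx': 277.50253433187106, 'cy': 203.56114518671367, 'rvec': array([ 2.18710855, -2.15517785,  0.12518368]), 'tvec': array([0.05915306, 0.5577558 , 1.02391904])}
```

View pics/scene0.png

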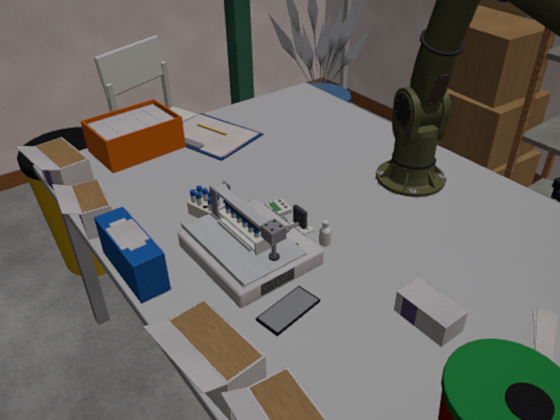

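View pics/top0.png

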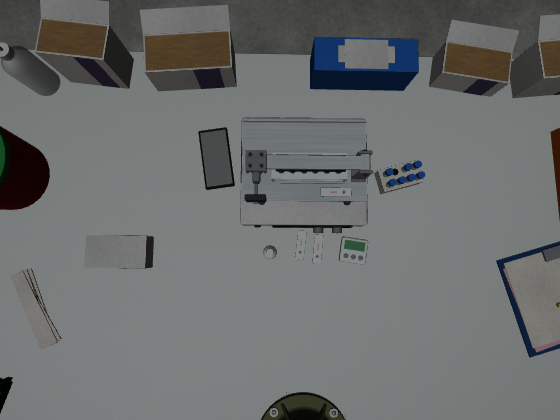

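The scene view shows the mixer, with the coupler at about (273,230) and the tab at about (300,216). In the top view the coupler is near (256,161), the tab near (256,198), the hinge near (363,165) and the bottle near (270,252). I'll zoom in on the top view and back-project these.

```bash
cat > h.py <<'E'
from bench import *
import cv2, numpy as np
from scipy.spatial.transform import Rotation as R
def back(n,u,v,z):
    c=calibration(n); Rm=cv2.Rodrigues(c['rvec'])[0]; o=-Rm.T@c['tvec']
    d=Rm.T@np.array([(u-c['cx'])/c['fx'],(v-c['cy'])/c['fy'],1]); return o+d*(z-o[2])/d[2]
def proj(n,p):
    c=calibration(n); return cv2.projectPoints(np.atleast_2d(np.float64(p)),c['rvec'],c['tvec'],np.array([[c['fx'],0,c['cx']],[0,c['fy'],c['cy']],[0,0,1.]]),None)[0][:,0]
def say():
    s=get_state(); r=R.from_rotvec(s['tool_rot']).as_matrix()
    print(s['time'],'tcp',s['position'].round(4),'F',s['ft_force'].round(2),'w',round(s['grip_width'],3)); print(r.round(3)); return s,r
E
python3 - <<'E'
from h import *
say()
i=cv2.imread('pics/top0.png')[105:265,230:380]
cv2.imwrite('pics/z.png',cv2.resize(i,None,fx=4.9,fy=3.7*4.9/3.7*0+3.75,interpolation=cv2.INTER_CUBIC) if 0 else cv2.resize(i[:122],None,fx=4.9,fy=4.9,interpolation=cv2.INTER_CUBIC))
E
```

```text
0.1 tcp [0.2061 0.6159 0.2216] F [ 0.18  0.8  -0.16] w 1.0
[[-0.    -0.948  0.317]
 [-0.002  0.317  0.948]
 [-1.    -0.    -0.002]]
```

View pics/z.png

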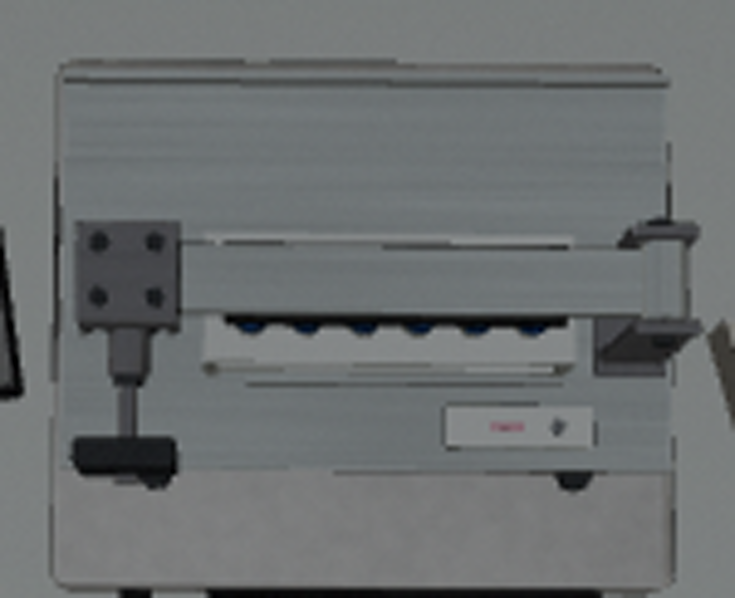

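The zoom shows the coupler top centred at crop (128,275), the tab at x 73–177 with its far edge at about y 437, and the clevis ears at (668,235) and (664,330). The bar runs along image x.

```bash
python3 - <<'E'
from h import *
b=lambda u,v,z: back('top',230+(u+.5)/4.9-.5,105+(v+.5)/4.9-.5,z)
C=b(128,274.5,.171);print('coupler',C)
for q in[(76,222),(180,222),(76,327),(180,327)]:print(b(*q,.171))
T=[b(73,437,.185),b(177,437,.185)];print('tab far edge',T)
print('bar edges left/right',b(200,313,.157),b(630,313,.157),b(200,246,.157),b(630,246,.157))
print('housing front corners',b(55,585,.058),b(670,585,.058),b(60,66,.058),b(665,66,.058))
# predicted tab outline
c=calibration('top');print('cam',-cv2.Rodrigues(c['rvec'])[0].T@c['tvec'])
x,y=C[0]-.08,C[1]
for z in(.185,.135):
  for dx in(.006,-.006): print(z,dx,(proj('top',[[x+dx,y+.022,z],[x+dx,y-.022,z]])-[230,105])*4.9)
for p,z in[((270,252),.07),((300,244),.005),((318,248),.005),((354,250),.018)]:print(back('top',*p,z))
E
```

```text
coupler [0.63208385 0.11575473 0.171     ]
[0.65473342 0.13862281 0.171     ]
[0.65547285 0.09377165 0.171     ]
[0.6088294  0.13761136 0.171     ]
[0.6095425 0.0929959 0.171    ]
tab far edge [array([0.55944236, 0.13688861, 0.185     ]), array([0.5601178 , 0.09320466, 0.185     ])]
bar edges left/right [0.61841249 0.08463715 0.157     ] [ 0.62142923 -0.10332108  0.157     ] [0.64816174 0.08511016 0.157     ] [ 0.65124918 -0.10348264  0.157     ]
housing front corners [0.50450266 0.15253384 0.058     ] [ 0.50883907 -0.14107692  0.058     ] [0.75846432 0.15594942 0.058     ] [ 0.76357635 -0.14050626  0.058     ]
cam [0.44527454 0.07615047 1.07653728]
0.185 0.006 [[ 68.91558894 438.22588531]
 [173.65862485 439.83019824]]
0.185 -0.006 [[ 68.27774102 466.60314848]
 [173.16944826 468.19810244]]
0.135 0.006 [[ 76.39367191 452.50145346]
 [175.64070779 454.01609352]]
0.135 -0.006 [[ 75.79937608 479.40710676]
 [175.17988073 480.91333049]]
[0.44053204 0.08331076 0.07      ]
[0.46072292 0.01067103 0.005     ]
[ 0.45160954 -0.03346724  0.005     ]
[ 0.44796162 -0.11926033  0.018     ]
```

```bash
python3 - <<'E'
from h import *
s,r=say()
d=np.array([.553,.1148,.24])-s['position']; n=18; 
rot=R.from_matrix(r)
for k in range(n):
    print((rot.inv().apply(d/n)/.025).round(2))
    if k<10: rot=rot*R.from_rotvec([np.radians(7.06),0,0])
print(np.radians(7.06)/(np.pi/2), rot.as_matrix().round(3))
E
```

```text
0.1 tcp [0.2061 0.6159 0.2216] F [ 0.18  0.8  -0.16] w 1.0
[[-0.    -0.948  0.317]
 [-0.002  0.317  0.948]
 [-1.    -0.    -0.002]]
[-0.04 -1.08 -0.81]
[-0.04 -1.18 -0.67]
[-0.04 -1.25 -0.52]
[-0.04 -1.3  -0.37]
[-0.04 -1.34 -0.2 ]
[-0.04 -1.35 -0.04]
[-0.04 -1.35  0.13]
[-0.04 -1.32  0.3 ]
[-0.04 -1.28  0.46]
[-0.04 -1.21  0.61]
[-0.04 -1.13  0.75]
[-0.04 -1.13  0.75]
[-0.04 -1.13  0.75]
[-0.04 -1.13  0.75]
[-0.04 -1.13  0.75]
[-0.04 -1.13  0.75]
[-0.04 -1.13  0.75]
[-0.04 -1.13  0.75]
0.07844444444444444 [[-0.    -0.016  1.   ]
 [-0.002  1.     0.016]
 [-1.    -0.002 -0.   ]]
```

Emit:
play_rows([
  {"claw": 0.6,"linear": [-0.05,-0.78,-0.58],"rotation": [0.078,0,0]},
  {"claw": 0.6,"linear": [-0.05,-0.85,-0.48],"rotation": [0.078,0,0]},
  {"claw": 0.6,"linear": [-0.05,-0.9,-0.37],"rotation": [0.078,0,0]},
  {"claw": 0.6,"linear": [-0.05,-0.94,-0.27],"rotation": [0.078,0,0]},
  {"claw": 0.6,"linear": [-0.05,-0.96,-0.14],"rotation": [0.078,0,0]},
  {"claw": 0.6,"linear": [-0.05,-0.97,-0.03],"rotation": [0.078,0,0]},
  {"claw": 0.6,"linear": [-0.05,-0.97,0.09],"rotation": [0.078,0,0]},
  {"claw": 0.6,"linear": [-0.05,-0.95,0.22],"rotation": [0.078,0,0]},
  {"claw": 0.6,"linear": [-0.05,-0.92,0.33],"rotation": [0.078,0,0]},
  {"claw": 0.6,"linear": [-0.05,-0.87,0.44],"rotation": [0.078,0,0]},
], newtons=30)

```text
time: 0.93
position: [0.3402, 0.4083, 0.2271]
tool_rot: [-0.01, 1.581, -0.005]
ft_force: [-0.1, 0.9, -0.4]
grip_width: 0.418
```

Emit:
play_rows([
  {"claw": 0.6,"linear": [-0.04,-0.9,0.65],"rotation": [0,0,0]},
  {"claw": 0.6,"linear": [-0.04,-0.9,0.65],"rotation": [0,0,0]},
  {"claw": 0.6,"linear": [-0.04,-0.9,0.65],"rotation": [0,0,0]},
  {"claw": 0.6,"linear": [-0.04,-0.9,0.65],"rotation": [0,0,0]},
  {"claw": 0.6,"linear": [-0.04,-0.9,0.65],"rotation": [0,0,0]},
  {"claw": 0.6,"linear": [-0.04,-0.9,0.65],"rotation": [0,0,0]},
  {"claw": 0.6,"linear": [-0.04,-0.9,0.65],"rotation": [0,0,0]},
  {"claw": 0.6,"linear": [-0.04,-0.9,0.65],"rotation": [0,0,0]},
  {"claw": 0.6,"linear": [-0.04,-0.9,0.65],"rotation": [0,0,0]},
  {"claw": 0.6,"linear": [-0.04,-0.9,0.65],"rotation": [0,0,0]},
])

```text
time: 1.77
position: [0.5056, 0.17, 0.2345]
tool_rot: [-0.009, 1.586, -0.01]
ft_force: [0.7, 0.8, -0.1]
grip_width: 0.397
```

Emit:
play_rows([
  {"claw": 0.6,"linear": [-0.04,-0.8,0.6],"rotation": [0,0,0]},
  {"claw": 0.6,"linear": [-0.04,-0.8,0.6],"rotation": [0,0,0]},
  {"claw": 0.6,"linear": [0,-0.6,0.4],"rotation": [0,0,0]},
  {"claw": 0.6,"linear": [0,0,0],"rotation": [0,0,0]},
])

```text
time: 2.1
position: [0.5491, 0.1041, 0.2357]
tool_rot: [-0.005, 1.586, -0.021]
ft_force: [-0.9, -0.4, 0.7]
grip_width: 0.396
```

```bash
python3 - <<'E'
from h import *
s,r=say();print(s['joint_positions'].round(2))
i=get_image('top'); j=get_image('scene')
a=cv2.resize(i[130:250,200:330],None,fx=3,fy=3,interpolation=cv2.INTER_CUBIC)
b=cv2.resize(j[160:280,230:360],None,fx=3,fy=3,interpolation=cv2.INTER_CUBIC)
cv2.imwrite('pics/a1.png',np.hstack([a,b]))
E
```

```text
2.1 tcp [0.5491 0.1041 0.2357] F [-0.85 -0.37  0.73] w 0.396
[[-0.016  0.01   1.   ]
 [-0.016  1.    -0.01 ]
 [-1.    -0.016 -0.015]]
[-0.69  0.14  0.5   1.66 -0.06  1.37 -0.2 ]
```

View pics/a1.png

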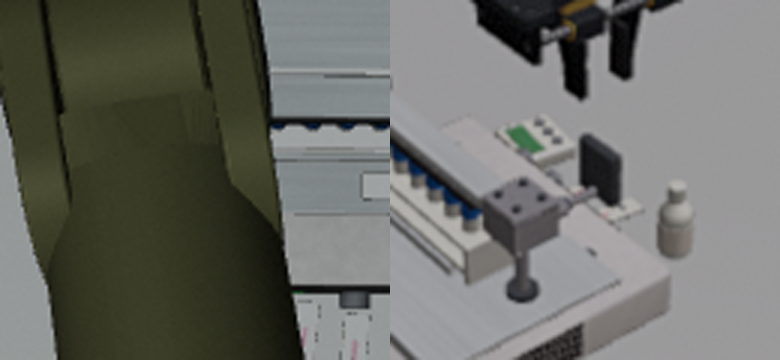

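The top view is blocked by the arm. The scene crop shows the two fingers above the tab, straddling it along x. I'll align first, then descend.

Emit:
play_rows([
  {"claw": 0.6,"linear": [0,0.43,0.17],"rotation": [-0.017,-0.01,0.01]},
  {"claw": 0.6,"linear": [0.3,0,0],"rotation": [0,0,0]},
  {"claw": 0.6,"linear": [0.3,0,0],"rotation": [0,0,0]},
  {"claw": 0.6,"linear": [0,0,0],"rotation": [0,0,0]},
])

```text
time: 2.53
position: [0.5495, 0.1264, 0.2182]
tool_rot: [-0.02, 1.573, 0.031]
ft_force: [-0.4, -1.0, 0.3]
grip_width: 0.404
```

```bash
python3 - <<'E'
from h import *
s,r=say()
j=get_image('scene')
b=cv2.resize(j[160:260,250:350],None,fx=6,fy=6,interpolation=cv2.INTER_CUBIC)
f=lambda p:((proj('scene',p)-[250,160])*6+2.5)
x,y=.553,.1148
for nm,P,col in(('tab',[[x+a,y+c,z] for a in(-.006,.006) for c in(-.022,.022) for z in(.135,.185)],(0,255,0)),('tcp',[s['position']],(0,0,255))):
    for q in f(P): cv2.circle(b,tuple(int(v) for v in q),3,col,-1)
cv2.imwrite('pics/a2.png',b)
E
```

```text
2.5333 tcp [0.5495 0.1264 0.2182] F [-0.42 -1.    0.26] w 0.404
[[-0.002 -0.032  0.999]
 [ 0.007  0.999  0.032]
 [-1.     0.007 -0.002]]
```

View pics/a2.png

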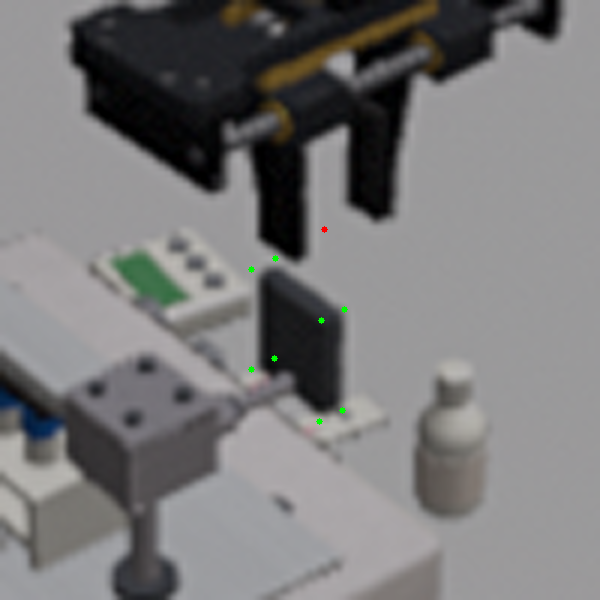

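The predicted tab outline (green) matches the image to about 2 mm, and the TCP is 11 mm too far in +y. I'll correct that and descend.

Emit:
play_rows([
  {"claw": 0.6,"linear": [0.2,-0.22,0.04],"rotation": [0.01,0,0]},
  {"claw": 0.6,"linear": [0.5,-0.2,0],"rotation": [0,0,0]},
  {"claw": 0.6,"linear": [0.6,0,0],"rotation": [0,0,0]},
  {"claw": 0.6,"linear": [0.6,0,0],"rotation": [0,0,0]},
  {"claw": 0.6,"linear": [0.25,0,0],"rotation": [0,0,0]},
  {"claw": 0.6,"linear": [0,0,0],"rotation": [0,0,0]},
])

```text
time: 3.08
position: [0.5502, 0.1146, 0.1601]
tool_rot: [-0.007, 1.572, 0.017]
ft_force: [0.3, 0.3, -0.1]
grip_width: 0.403
```

Good. Close now.

Emit:
play_rows([
  {"claw": 1,"linear": [0.05,0,0],"rotation": [0,0,0]},
  {"claw": 1,"linear": [0,0,0],"rotation": [0,0,0]},
  {"claw": 1,"linear": [0,0,0],"rotation": [0,0,0]},
  {"claw": 1,"linear": [0,0,0],"rotation": [0,0,0]},
], newtons=35)

```text
time: 3.42
position: [0.5511, 0.1136, 0.1593]
tool_rot: [-0.006, 1.571, 0.016]
ft_force: [3.4, -0.5, -2.6]
grip_width: 0.183
```

Emit:
play_rows([
  {"claw": 1,"linear": [0,0,0],"rotation": [0,0,0]},
  {"claw": 1,"linear": [0,0,0],"rotation": [0,0,0]},
])

```text
time: 3.58
position: [0.5534, 0.1135, 0.1604]
tool_rot: [-0.005, 1.565, 0.016]
ft_force: [2.0, -0.3, -4.1]
grip_width: 0.132
```

Gripped: the opening is about 12 mm, with the latch close to 0 at x≈0.553. Next, pull along -x.

Emit:
play_rows([
  {"claw": 1,"linear": [0,0,-0.2],"rotation": [0,0,0]},
  {"claw": 1,"linear": [0,0,-0.2],"rotation": [0,0,0]},
  {"claw": 1,"linear": [0,0,-0.2],"rotation": [0,0,0]},
  {"claw": 1,"linear": [0,0,-0.1],"rotation": [0,0,0]},
])

```text
time: 3.92
position: [0.5404, 0.1133, 0.1617]
tool_rot: [-0.002, 1.554, 0.015]
ft_force: [6.9, -0.4, -3.0]
grip_width: 0.133
```

Emit:
play_rows([
  {"claw": 1,"linear": [0.03,0,-0.12],"rotation": [0,0.005,0]},
  {"claw": 1,"linear": [0,0,-0.1],"rotation": [0,0,0]},
  {"claw": 1,"linear": [0,0,0],"rotation": [0,0,0]},
])

```text
time: 4.17
position: [0.5394, 0.1132, 0.163]
tool_rot: [-0.0, 1.55, 0.015]
ft_force: [8.0, -0.1, -2.9]
grip_width: 0.132
```

```bash
python3 - <<'E'
from h import *
s,r=say()
j=get_image('scene')
cv2.imwrite('pics/a3.png',cv2.resize(j[160:260,250:350],None,fx=6,fy=6,interpolation=cv2.INTER_CUBIC))
E
```

```text
4.1667 tcp [0.5394 0.1132 0.163 ] F [ 7.97 -0.05 -2.94] w 0.132
[[ 0.021 -0.01   1.   ]
 [ 0.01   1.     0.01 ]
 [-1.     0.01   0.021]]
```

View pics/a3.png

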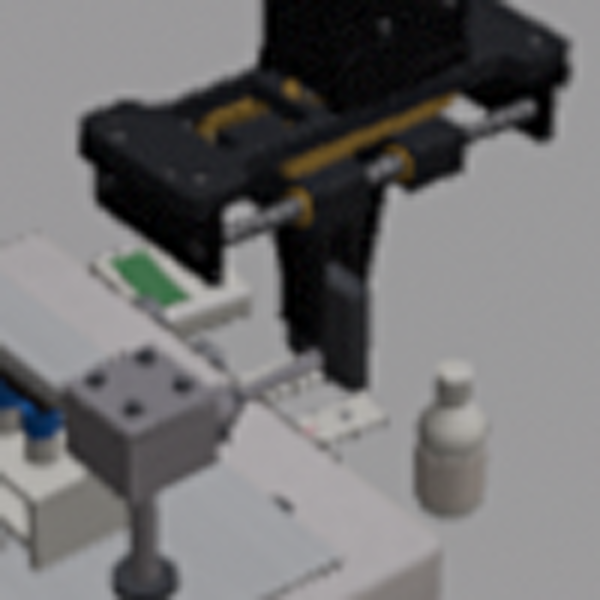

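The tab is clearly drawn out, by about 14–16 mm going by the position and the 8 N spring force, and the bar is still down. I'll pull a little more and start the lift arc.

Emit:
play_rows([
  {"claw": 1,"linear": [0,0,-0.15],"rotation": [0,0.006,0]},
  {"claw": 1,"linear": [-0.2,0,-0.12],"rotation": [0,0.006,0.0139]},
  {"claw": 1,"linear": [-0.3,0,-0.1],"rotation": [0,0.004,0.02]},
  {"claw": 1,"linear": [-0.3,0,-0.1],"rotation": [0,0.004,0.02]},
])

```text
time: 4.55
position: [0.5356, 0.111, 0.1846]
tool_rot: [0.065, 1.561, 0.082]
ft_force: [9.2, -2.6, -4.7]
grip_width: 0.137
```

Emit:
play_rows([
  {"claw": 1,"linear": [-0.35,0,-0.06],"rotation": [0,0,0.0245]},
  {"claw": 1,"linear": [-0.35,0,-0.06],"rotation": [0,0,0.0245]},
  {"claw": 1,"linear": [-0.35,0,-0.06],"rotation": [0,0,0.0245]},
  {"claw": 1,"linear": [-0.35,0,-0.05],"rotation": [0,0,0.0245]},
])

```text
time: 4.88
position: [0.5372, 0.1021, 0.2225]
tool_rot: [0.19, 1.535, 0.202]
ft_force: [8.4, -1.5, -4.3]
grip_width: 0.139
```

```bash
python3 - <<'E'
from h import *
s,r=say();print(s['joint_positions'].round(2))
E
```

```text
4.8833 tcp [0.5372 0.1021 0.2225] F [ 8.41 -1.54 -4.26] w 0.139
[[ 0.026 -0.011  1.   ]
 [ 0.249  0.969  0.004]
 [-0.968  0.248  0.028]]
[-0.59  0.06  0.54  1.79 -0.3   1.27  0.04]
```

Consistent: the bar is at about 0.26 rad and the tool has turned 0.25. Continue.

Emit:
play_rows([
  {"claw": 1,"linear": [-0.35,0,-0.05],"rotation": [0,0,0.0245]},
  {"claw": 1,"linear": [-0.35,0,-0.05],"rotation": [0,0,0.0245]},
  {"claw": 1,"linear": [-0.35,0,-0.05],"rotation": [0,0,0.0245]},
  {"claw": 1,"linear": [-0.35,0,-0.05],"rotation": [0,0,0.0245]},
  {"claw": 1,"linear": [-0.35,0,-0.05],"rotation": [0,0,0.0245]},
  {"claw": 1,"linear": [-0.3,0,-0.03],"rotation": [0,0,0.022]},
  {"claw": 1,"linear": [-0.15,0,-0.03],"rotation": [0,0,0.012]},
  {"claw": 1,"linear": [-0.05,0,0],"rotation": [0,0,0]},
  {"claw": 1,"linear": [0,0,0],"rotation": [0,0,0]},
  {"claw": 1,"linear": [0,0,0],"rotation": [0,0,0]},
])

```text
time: 5.72
position: [0.5413, 0.073, 0.2816]
tool_rot: [0.396, 1.469, 0.389]
ft_force: [7.1, 0.4, -3.5]
grip_width: 0.147
```

```bash
python3 - <<'E'
from h import *
s,r=say();print(s['joint_positions'].round(2),np.abs(s['qd']).max())
print(np.arctan2(s['position'][2]-.1605,.235-(.1135-s['position'][1])))
i=get_image('top')[90:270,190:430]; j=get_image('scene')[130:310,180:360]
f=lambda a:cv2.resize(a,None,fx=1.9,fy=1.9,interpolation=cv2.INTER_CUBIC)
cv2.imwrite('pics/a4.png',np.hstack([f(i),f(j)]))
E
```

```text
5.7167 tcp [0.5413 0.073  0.2816] F [ 7.08  0.4  -3.55] w 0.147
[[ 0.064 -0.012  0.998]
 [ 0.483  0.875 -0.021]
 [-0.873  0.484  0.062]]
[-0.46  0.05  0.64  1.75 -0.55  1.4   0.28] 0.024486641087589505
0.5569275706234323
```

View pics/a4.png

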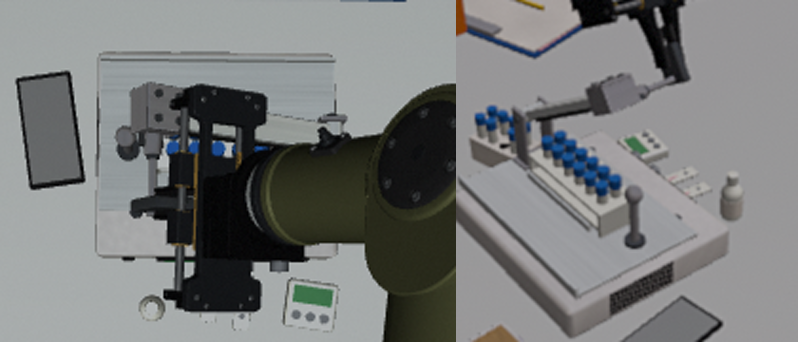

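The bar is raised to about 0.5 rad, clear of the bare ball, with the tab still in the fingers and the other objects in place. I'll check that it holds steady.

Emit:
play_rows([
  {"claw": 1,"linear": [0,0,0],"rotation": [0,0,0]},
  {"claw": 1,"linear": [0,0,0],"rotation": [0,0,0]},
  {"claw": 1,"linear": [0,0,0],"rotation": [0,0,0]},
  {"claw": 1,"linear": [0,0,0],"rotation": [0,0,0]},
  {"claw": 1,"linear": [0,0,0],"rotation": [0,0,0]},
  {"claw": 1,"linear": [0,0,0],"rotation": [0,0,0]},
])

```text
time: 6.32
position: [0.5445, 0.0736, 0.2807]
tool_rot: [0.394, 1.462, 0.385]
ft_force: [5.5, 0.4, -3.0]
grip_width: 0.144
```

```bash
python3 - <<'E'
from h import *
for t in(.4,.53,.7):
    print(t,proj('scene',[.634,.1155-.235*(1-np.cos(t))-.02*np.sin(t),.151+.235*np.sin(t)+.02*np.cos(t)]))
say(); print(close_job())
E
```

```text
0.4 [[264.36531822 187.81361442]]
0.53 [[259.88175227 174.97033899]]
0.7 [[252.79599639 158.52940218]]
6.3167 tcp [0.5445 0.0736 0.2807] F [ 5.46  0.37 -3.04] w 0.144
[[ 0.071 -0.012  0.997]
 [ 0.481  0.877 -0.024]
 [-0.874  0.481  0.068]]
the job is handed in; nothing more can be done
None
```

I pulled the latch tab out about 14–16 mm with the bar still down, lifted the bar's end off the ball and swung it up. I handed the job in at 6.3 s with the fingers still gripping the tab; no verdict was reported.

**Bar angle:** the arm's position gave about 0.55 rad and the tool's turn 0.50 rad. A rough reading of the coupler in the last picture gave about 0.48. They differ by up to 0.07 rad, but all fall inside the 0.40–0.70 band.

**Steadiness:** over the last 0.6 s the arm drifted only about 0.006 rad/s, which is a slow creep along the spring.

**Hold:** the fingers stayed closed on the tab with a 35 N grip setting. The wrist still carried about 5.5 N of spring pull and 3 N of weight.

**Other objects:** those visible in the last picture looked undisturbed. I did not measure their positions again, and some were hidden by the arm or out of view.

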